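# Index a banding wheel by four clicks

### The job

Bring the next panel of the bowl round for painting: push a fingertip against one of the upright studs on the blue banding wheel and turn the wheel clockwise (seen from above) by exactly four clicks, never letting it run on into a fifth, then take the hand away with the wheel resting in that fourth click stop. Do not pick anything up: the bowl stays standing in the middle of the wheel and rides round with it, and everything else on the board is left where it is.

Things in the scene. Friction and masses are not known exactly. Their poses are not given: they have to be found in the camera images.
- wheel (a joint): Turn of the blue banding wheel, rad: 0 at the start, growing clockwise from above, endless. 20 click stops a turn, every 0.314 rad; the start is in one, the fourth is at 1.257. Leaving a stop takes up to 0.27 N m (3 N at a stud); past half-way (0.157 rad) the wheel springs on by itself into the next stop, up to 13 mm ahead of the finger at a stud, settles within 0.5 s and stays.
- wheel_center (a point): Centre of the wheel's flat top face, on its vertical axis; z is up. The wheel is a blue painted disc 200 mm across and 14 mm thick on a dark pedestal fixed to the board; its top face lies 79 mm above the table. It has 20 white tick marks at the rim, one a click stop, one of them long (26 mm).
- pointer (a point): Top of a small fixed dark pointer that rises just outside the wheel's rim, 112 mm from the axis, 8 mm below the wheel's top face. At the start the long white mark stands opposite it.
- bowl_center (a point): Loose terracotta bowl of 200 to 420 g, 100 mm across the rim and 50 mm high, standing upright in the middle of the wheel (within 3 mm of its axis); this point lies on its axis, half-way up (25 mm above its foot).
- slip_bottle_center (a point): Loose grey plastic bottle with a red cap, 48 mm across, 140 mm high, upright on the board; this point is half-way up.
- stamp_center (a point): Loose turned wooden stamp, 44 mm across the foot, 70 mm high, upright on the board; this point is half-way up.
- cup_center (a point): Loose white ceramic cup, 64 mm across, 70 mm high, upright on the board; this point is half-way up.
- jar_center (a point): Loose amber glass jar with a black lid, 52 mm across, 60 mm high, upright on the board; this point is half-way up.
- brush: Loose brush lying on the board along its own x axis, handle to -x; origin at its underside.
- spatula: Loose spatula lying on the board along its own x axis, handle to -x; origin at its underside.
- board: Plywood work board 360 x 520 mm (its x, y), 12 mm thick, fixed to the table under the wheel; origin at the centre of its underside. The loose things stand on it, at least 25 mm outside the wheel's rim.
- stud0 (a point): Top centre of one of four like steel studs, 12 mm across, standing 23 mm above the wheel's top face, 83 mm from its axis, 90 degrees apart (numbered anticlockwise from above); it is pushed sideways to turn the wheel. Any stud will do.
- stud1 (a point): Top centre of one of four like steel studs, 12 mm across, standing 23 mm above the wheel's top face, 83 mm from its axis, 90 degrees apart (numbered anticlockwise from above); it is pushed sideways to turn the wheel. Any stud will do.
- stud2 (a point): Top centre of one of four like steel studs, 12 mm across, standing 23 mm above the wheel's top face, 83 mm from its axis, 90 degrees apart (numbered anticlockwise from above); it is pushed sideways to turn the wheel. Any stud will do.
- stud3 (a point): Top centre of one of four like steel studs, 12 mm across, standing 23 mm above the wheel's top face, 83 mm from its axis, 90 degrees apart (numbered anticlockwise from above); it is pushed sideways to turn the wheel. Any stud will do.
There are look-alikes about, which are no part of the job. There is more than one size of the part that bears bowl_center; the job needs the largest.

How it is judged:
On the way:
1. a finger is pushing the wheel clockwise, past the start stop and not yet past the third (contact force between the fingers and wheel above 0.2 N and value of joint wheel between 0.06 and 0.95 rad).
At the end, for the whole second after the job is handed in: The wheel is at rest in the fourth click stop clockwise of the start (1.257 rad, within 0.1 rad), the bowl stands upright on the wheel within 20 mm of its axis, and the other loose things are within 30 mm of where they were (value of joint wheel between 1.15664 and 1.35664 rad and velocity of joint wheel between -0.1 and 0.1 rad/s and horizontal distance between bowl_center and wheel_center below 0.02 m and z of bowl_center in the frame of wheel_center below 0.03 m and angle between bowl_center's own z axis and vertical below 0.15 rad and distance of each of slip_bottle_center, stamp_center, cup_center, jar_center, brush, spatula from where it was at the start of the episode below 0.03 m); the robot touches nothing.
It fails at once if the wheel runs on towards a fifth click (past 1.43 rad) (value of joint wheel above 1.43 rad).
It fails at once if the wheel is turned the wrong way out of its starting stop (below -0.17 rad) (value of joint wheel below -0.17 rad).
It fails at once if the bowl is lifted off the wheel (10 mm), tipped or pushed more than 25 mm off the middle (z of bowl_center in the frame of wheel_center above 0.035 m or angle between bowl_center's own z axis and vertical above 0.3 rad or horizontal distance between bowl_center and wheel_center above 0.025 m).
It fails at once if another loose thing is moved or lifted by more than 30 mm (distance of any of slip_bottle_center, stamp_center, cup_center, jar_center, brush, spatula from where it was at the start of the episode above 0.03 m).
It also fails if it takes over 53 s, if anything falls off the work surface, if the arm or the gripper's body presses on something with over 40 N, if the wrist force passes 120 N, or if a joint passes its speed limit or range.

### The arm

A 7-joint arm with a two-finger parallel gripper is mounted at the origin on the work surface. World frame = base frame: x ahead of the robot, y to its left, z up, the work surface at z = 0. Lengths are in m, angles in rad, forces in N, time in s.
With the tool pointing down it reaches from about 0.4 to 0.85 m from the base axis. Payload 10.4 kg.
Tool frame: the origin (TCP) lies at the very end of the fingers, on their centre line; the grasp point (between the pads) lies 19 mm behind it; z points along the fingers, x is the direction in which the jaws open and shut, and the axes are right-handed (so a half turn about z gives the same grasp; the last joint's range is limited). The gripper opens to 87 mm and grips with 3 to 60 N. Pads are 19 mm wide; open, the fingers measure 117 mm over their backs; the gripper's body (75 mm by 190 mm) begins 51 mm behind the grasp point.
Start: joints at [-1.187, 0.332, -0.065, 1.46, 0.022, 1.35, -0.088], TCP at [0.247, 0.574, 0.189] pointing down, gripper open.
Joint ranges: [-2.6, 2.6], [-0.5, 2.12], [-1.47, 1.34], [0.16, 2.42], [-1.27, 4.41], [0.06, 2.06], [-2.6, 2.6]. Speed limits (rad/s): [2.22, 2.22, 2.79, 2.79, 3.14, 3.14, 3.14].

### API

Orientations are given as a unit quaternion [x, y, z, w].
In Python, from bench import r gives the robot as it stands. The module is installed in compiled form; this text tells all that it offers.
- The arm moves only by the tool carry_out, never from a script. Its argument "commands" is a list that holds one entry, the list of rows, each a list of 7 numbers: the closure in counts, from 0 (fully open) to 255 (shut), then the shift along the tool's x, y, z in units of 25 mm (1.0 is 25 mm), then the turn, a rotation vector about the tool's x, y, z in units of 5 degrees (1.0 is 5 degrees). A call has 1 to 12 rows; each row is the pose to reach, as a shift and turn from the pose measured when the call began, along the tool's axes at that moment; what a row does not reach only later rows make up. A row lasts 1/8 s, in which the tool goes at most 62.5 mm and 10.7 degrees, less where a joint would pass 70% of its speed; a pose out of reach is approached as far as the arm can. A call with a gripper value outside its range is refused whole. The fingers move at their own pace and stop on an object; "grip_force" is the grip in N (left out, the last holds). Time passes only in rows, so rows that repeat a pose let the fingers close. It gives the time, the measured TCP pose, the force and the opening at its end, in the units of the state.
- r.read_state(): the state, without advancing time (a new reading comes with each control period).
- r.camera(name): name is "scene" or "top" or "wrist"; returns the picture (420x560x3 uint8, blue, green, red); there is no depth.
- r.camera_info(name): a dict with "fx", "fy", "cx", "cy" (pixels), "origin" and "rotation" of the camera in the world. Camera axes: x right, y down, z forward; pixel columns grow to the right and rows downward; lengths in m; the calibration is good to about 2 mm. A picture is of the moment at which its call begins: read the wrist's pose just before it. camera_info takes no time and is no camera call; for the wrist camera it gives the pose at the moment of the call.
- r.close_job(): hands the job in, once; it reports no verdict.
The state is a dict: "time": time; "joint_positions": joint angles; "joint_vel": joint speeds; "joint_torque": joint torques, N m; "ee_pos": TCP position; "eef_rot": TCP orientation; "ft_force": force on the tool from outside, world axes, zero at the start; "torque": the same for the moment, N m; "width": finger opening in m.
Only numpy, scipy, OpenCV 4.12 (cv2) and the standard library are available. Lean on these libraries where they do the work, as an engineer would, in place of code of your own. Each camera call takes 0.05 s, during which the arm holds its last target.

## Working session

There is one attempt and no reset: what is moved stays moved. The work goes in short steps, Python scripts to look and compute and a tool call to move; the robot and the scene stay as the last step left them, time stands still between calls to the robot, and variables do not carry over. Pictures are saved under pics/ and viewed, and the job is handed in when it is done.

Besides the shell and the picture viewer there is one more tool, called after ">>>" as name(argument=value, ...) on one line, values as JSON. carry_out: Moves the arm, as the interface text tells. Its arguments: {"type":"object","properties":{"commands":{"type":"array"},"grip_force":{"type":"number"}},"required":["commands"]}

```bash
mkdir -p pics; python3 - <<'E'
from bench import r
import cv2
s=r.read_state();print(s)
for n in("scene","top"):
    cv2.imwrite(f"pics/{n}0.png",r.camera(n));print(n,r.camera_info(n))
E
```

```text
{'time': 0.0, 'joint_positions': array([-1.18659804,  0.33284385, -0.06469975,  1.46096514,  0.02159048,
        1.34990967, -0.08851522]), 'joint_vel': array([ 0.0003674 ,  0.00099279,  0.00090306,  0.00078533, -0.00089114,
       -0.00062802, -0.00013433]), 'joint_torque': array([ 5.76495622e-04, -6.23260045e+01,  2.50025588e-02, -3.89894485e+01,
       -6.13466394e-02,  3.98377818e-02,  1.65169972e-04]), 'ee_pos': array([0.24712158, 0.57357925, 0.1879601 ]), 'eef_rot': array([ 8.35364172e-01,  5.49696452e-01, -5.80833916e-04,  4.17730784e-04]), 'ft_force': array([ 0.44662438,  0.13001247, -0.69860537]), 'torque': array([ 0.00129283,  0.03119774, -0.01433189]), 'width': 0.08687333236529064}
scene {'fx': 425.4181262344537, 'fy': 425.4181262344537, 'cx': 285.6128362006003, 'cy': 207.99314103852203, 'origin': array([1.08475216, 0.32480515, 0.94498226]), 'rotation': array([ 0.49479141,  0.81208791, -0.26638977, -0.15726149])}
top {'fx': 545.2792558263272, 'fy': 545.2792558263272, 'cx': 269.3935064159066, 'cy': 211.20314847831682, 'origin': array([0.26650842, 0.03383112, 1.41665592]), 'rotation': array([ 0.73833   , -0.66561765,  0.07517081, -0.0785577 ])}
```

View pics/scene0.png

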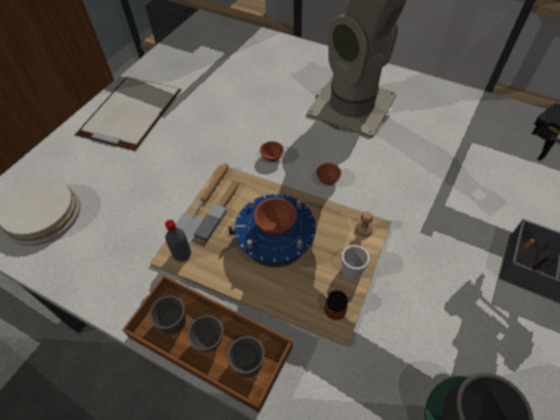

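View pics/top0.png

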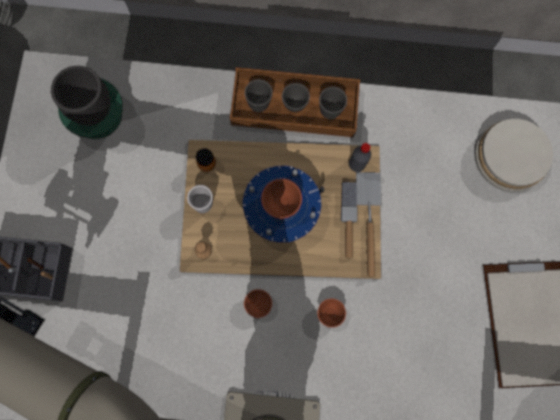

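The big bowl stands on the blue wheel: top (282,200), scene (276,216). Two smaller terracotta bowls lie off the board, at top (258,303) and (331,313). The one on the wheel is the largest and is the one meant. I'll enlarge to confirm and find the studs.

```bash
cat > h.py <<'E'
import numpy as np,cv2
from scipy.spatial.transform import Rotation as R
from bench import r
def ray(n,u,v,z,i=None):
    i=i or r.camera_info(n);d=R.from_quat(i['rotation']).apply([(u-i['cx'])/i['fx'],(v-i['cy'])/i['fy'],1]);o=i['origin']
    return o+d*(z-o[2])/d[2]
def proj(n,p,i=None):
    i=i or r.camera_info(n);q=R.from_quat(i['rotation']).inv().apply(np.array(p)-i['origin'])
    return np.array([i['cx']+i['fx']*q[0]/q[2],i['cy']+i['fy']*q[1]/q[2]])
E
python3 - <<'E'
from h import *
a=cv2.imread('pics/top0.png')
c=cv2.resize(a[150:255,215:335],None,fx=5.5,fy=5.5,interpolation=cv2.INTER_CUBIC);cv2.imwrite('pics/topc.png',cv2.convertScaleAbs(c,alpha=1.6))
b=cv2.imread('pics/scene0.png')
c=cv2.resize(b[180:275,220:330],None,fx=6,fy=6,interpolation=cv2.INTER_CUBIC);cv2.imwrite('pics/scc.png',cv2.convertScaleAbs(c,alpha=1.6))
for n,im in(('top',a),('scene',b)):
    h=cv2.cvtColor(im,cv2.COLOR_BGR2HSV);m=cv2.inRange(h,(105,120,30),(125,255,255))
    cs=max(cv2.findContours(m,0,2)[0],key=cv2.contourArea)
    e=cv2.fitEllipse(cv2.convexHull(cs));print(n,e,ray(n,*e[0],.079))
for p in [(205,160),(200,198),(204,250),(360,155)]:print(p,ray('top',*p,.08))
for p in [(187,142),(380,142),(382,277),(181,273)]:print('board',ray('top',*p,.012))
E
```

```text
top ((281.6794128417969, 203.51223754882812), (74.80140686035156, 76.44447326660156), 86.45518493652344) [0.58483756 0.02689445 0.079     ]
scene ((274.64581298828125, 228.94346618652344), (68.34288024902344, 79.45646667480469), 85.6017837524414) [0.59693105 0.03340391 0.079     ]
(205, 160) [0.67812661 0.23350998 0.08      ]
(200, 198) [0.57736296 0.23321416 0.08      ]
(204, 250) [0.44721978 0.2062131  0.08      ]
(360, 155) [ 0.73316706 -0.16096007  0.08      ]
board [0.74461213 0.2987101  0.012     ]
board [ 0.79959075 -0.22252396  0.012     ]
board [ 0.43431032 -0.24923173  0.012     ]
board [0.39113948 0.26610352 0.012     ]
```

View pics/topc.png

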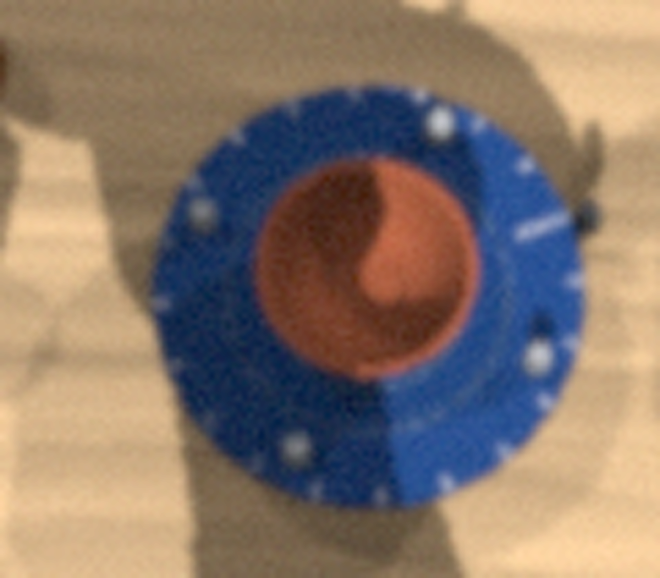

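View pics/scc.png

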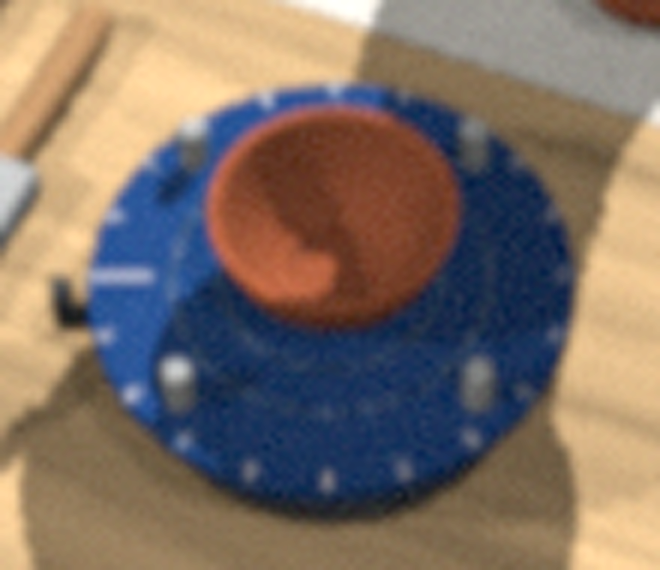

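The crops confirm it: the large bowl is on the wheel and the long mark is at the pointer, topc (545,228). The stud tops are at topc (440,118), (203,208), (297,445) and (540,352).

```bash
python3 - <<'E'
from h import *
T=[ray('top',215+(x-2.5)/5.5,150+(y-2.5)/5.5,.102) for x,y in[(440,118),(203,208),(297,445),(540,352)]]
S=[ray('scene',220+(x-2.5)/6,180+(y-2.5)/6,.102) for x,y in[(178,363),(480,364),(475,126),(195,126)]]
for P in(T,S):
    P=np.array(P);c=P.mean(0);print(c)
    for p in P:
        d=p-c;print(p.round(4),np.hypot(*d[:2]).round(4),np.degrees(np.arctan2(d[1],d[0])).round(1))
print('ptr',ray('top',215+585/5.5,150+215/5.5,.071),'mark outer',ray('top',215+568/5.5,150+220/5.5,.079))
print('bowl rim c',ray('top',215+368/5.5,150+267/5.5,.129))
for p in [(205,160),(200,198),(204,250),(364,155)]:print(p,ray('top',*p,.08))
s=r.read_state();print(R.from_quat(s['eef_rot']).as_matrix().round(3))
print(r.camera_info('wrist'))
E
```

```text
[0.58735599 0.02744355 0.102     ]
[0.6662 0.0031 0.102 ] 0.0825 -17.2
[0.6127 0.106  0.102 ] 0.0825 72.1
[0.5085 0.0524 0.102 ] 0.0827 162.4
[ 0.562  -0.0517  0.102 ] 0.0831 -107.7
[0.58628732 0.02917067 0.102     ]
[0.6641 0.0033 0.102 ] 0.082 -18.4
[0.6111 0.1076 0.102 ] 0.0822 72.5
[0.5086 0.0545 0.102 ] 0.0817 161.9
[ 0.5614 -0.0486  0.102 ] 0.0817 -107.7
ptr [ 0.6349205  -0.07019492  0.071     ] mark outer [ 0.6295372  -0.06197156  0.079     ]
bowl rim c [0.58534544 0.02781124 0.129     ]
(205, 160) [0.67812661 0.23350998 0.08      ]
(200, 198) [0.57736296 0.23321416 0.08      ]
(204, 250) [0.44721978 0.2062131  0.08      ]
(364, 155) [ 0.73424586 -0.17120437  0.08      ]
[[ 0.396  0.918 -0.   ]
 [ 0.918 -0.396 -0.001]
 [-0.001  0.    -1.   ]]
{'fx': 313.4119144553928, 'fy': 313.4119144553928, 'cx': 276.63970869803717, 'cy': 210.1246636732855, 'origin': array([0.18265858, 0.60151097, 0.38396077]), 'rotation': array([0.82828483, 0.54510718, 0.07058514, 0.1087205 ])}
```

Both views agree: centre ≈ (0.587, 0.028), stud radius 82–83 mm, studs at −17.5°, 72.4°, 162° and −107.7°. I'll push the stud at 72° with closed fingers, jaw axis radial, pushing along tool +y.

```bash
cat >> h.py <<'E'
C=np.array([.587,.0283])
def rows(wps):
    """wps: (phi deg, radius, z) finger pose on arc, jaw x radial"""
    s=r.read_state();Q=R.from_quat(s['eef_rot'])
    for ph,rad,z in wps:
        a=np.radians(ph);p=np.r_[C+rad*np.array([np.cos(a),np.sin(a)]),z]
        x=[np.cos(a),np.sin(a),0];zz=[0,0,-1];T=R.from_matrix(np.array([x,np.cross(zz,x),zz]).T)
        print(ph,z,(Q.inv().apply(p-s['ee_pos'])/.025).round(2),(np.degrees((Q.inv()*T).as_rotvec())/5).round(2))
def where():
    s=r.read_state();d=s['ee_pos'][:2]-C;x=R.from_quat(s['eef_rot']).as_matrix()[:,0]
    print('t',s['time'],'phi',np.degrees(np.arctan2(d[1],d[0])),'rad',np.hypot(*d),'z',s['ee_pos'][2],'yaw',np.degrees(np.arctan2(x[1],x[0])),'F',s['ft_force'].round(2),'w',s['width'])
E
python3 -c "
from h import *
where();rows([(91,.085,.2),(91,.085,.087)])"
```

```text
t 0.1 phi 121.92967492147308 rad 0.6425639292750696 z 0.18805193107425733 yaw 66.69329712637219 F [-0.66 -0.31  0.11] w 0.08710334540935522
91 0.2 [-11.56  19.72  -0.46] [-0.    0.01 -4.86]
91 0.087 [-11.55  19.72   4.06] [-0.    0.01 -4.86]
```

>>> carry_out(commands=[[[255,-1.2,2.0,-0.46,0,0,-0.5],[255,-2.4,4.0,-0.46,0,0,-1],[255,-3.6,6.1,-0.46,0,0,-1.5],[255,-4.8,8.2,-0.46,0,0,-2],[255,-6,10.2,-0.46,0,0,-2.5],[255,-7.2,12.3,-0.46,0,0,-3],[255,-8.4,14.3,-0.46,0,0,-3.5],[255,-9.6,16.4,-0.46,0,0,-4],[255,-10.6,18,-0.46,0,0,-4.5],[255,-11.56,19.72,-0.46,0,0,-4.86],[255,-11.56,19.72,-0.46,0,0,-4.86],[255,-11.56,19.72,-0.46,0,0,-4.86]]])

```text
time: 1.6
ee_pos: [0.5852, 0.1136, 0.1995]
eef_rot: [0.701, 0.713, -0.001, -0.0]
ft_force: [-0.9, 0.8, 0.3]
width: 0.0004
```

```bash
python3 -c "
from h import *
cv2.imwrite('pics/w1.png',r.camera('wrist'));where();rows([(91,.085,.2),(91,.085,.12),(91,.085,.087)])"
```

```text
t 1.65 phi 91.32825609993685 rad 0.08601379288624333 z 0.19961052300016863 yaw 91.06012688964546 F [0.34 1.27 0.72] w 0.00045566435130849753
91 0.2 [-0.04  0.02 -0.02] [-0.01  0.01  0.01]
91 0.12 [-0.04  0.02  3.18] [-0.01  0.01  0.01]
91 0.087 [-0.04  0.03  4.5 ] [-0.01  0.01  0.01]
```

View pics/w1.png

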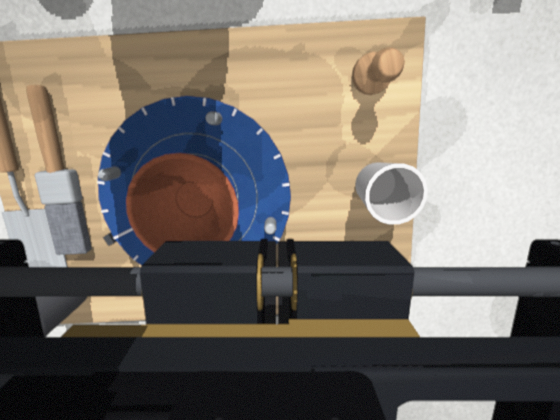

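The wrist view shows the stud at (270,227), others at (213,118) and (108,173). I'll check these against the calibration.

```bash
python3 -c "
from h import *
for u,v in[(270,227),(213,118),(108,173)]:
  p=ray('wrist',u,v,.102);d=p[:2]-C;print(p,np.hypot(*d),np.degrees(np.arctan2(d[1],d[0])))
print(proj('wrist',r.read_state()['ee_pos']))
print(r.camera_info('wrist')['origin'])
"
```

```text
[0.60989054 0.10796033 0.102     ] 0.08288392414808886 73.96790248819235
[0.507999   0.05536955 0.102     ] 0.08350998885422833 161.0860676484227
[ 0.55947919 -0.04500373  0.102     ] 0.078299626458212 -110.57791357181942
[276.89094004 236.72995781]
[0.51497397 0.11302335 0.39561284]
```

Consistent. Descending.

>>> carry_out(commands=[[[255,-0.04,0.02,1.5,0,0,0],[255,-0.04,0.02,3.2,0,0,0],[255,-0.04,0.02,4.2,0,0,0],[255,-0.04,0.02,4.5,0,0,0],[255,-0.04,0.02,4.5,0,0,0]]])

```text
time: 2.28
ee_pos: [0.5853, 0.114, 0.0875]
eef_rot: [0.7, 0.714, -0.001, -0.0]
ft_force: [1.0, -0.1, 0.8]
width: 0.0005
```

```bash
python3 -c "
from h import *
b=r.camera('scene');cv2.imwrite('pics/s2.png',cv2.convertScaleAbs(cv2.resize(b[150:290,200:350],None,fx=4.5,fy=4.5,interpolation=cv2.INTER_CUBIC)[:600],alpha=1.6));where();rows([(p,.085,.087) for p in (88,85,82,79,76,73,70,67)])"
```

```text
t 2.325 phi 90.77252580780298 rad 0.08557495501791373 z 0.0882183293421345 yaw 91.10248782218176 F [0.81 0.42 0.41] w 0.00034152292383766633
88 0.087 [-0.03  0.16  0.05] [0.   0.   0.62]
85 0.087 [-0.04  0.34  0.05] [0.   0.   1.22]
82 0.087 [-0.07  0.52  0.05] [0.   0.   1.82]
79 0.087 [-0.1   0.69  0.05] [0.   0.   2.42]
76 0.087 [-0.14  0.87  0.05] [0.   0.   3.02]
73 0.087 [-0.19  1.04  0.05] [0.   0.   3.62]
70 0.087 [-0.25  1.2   0.05] [0.   0.   4.22]
67 0.087 [-0.32  1.37  0.05] [0.   0.   4.82]
```

View pics/s2.png

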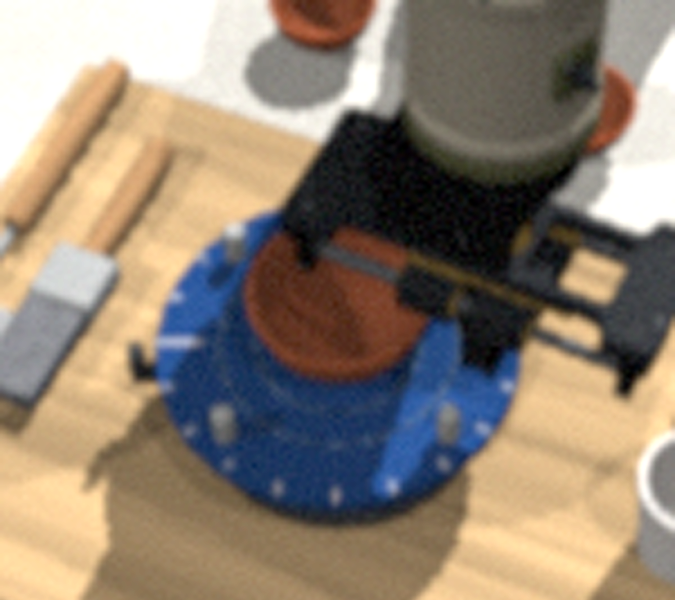

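The finger is down behind the stud at (450,420), with the bowl clear. Starting a slow push.

>>> carry_out(commands=[[[255,-0.03,0.16,0.05,0,0,0.62],[255,-0.04,0.34,0.05,0,0,1.22],[255,-0.07,0.52,0.05,0,0,1.82],[255,-0.08,0.6,0.05,0,0,2.1],[255,-0.1,0.69,0.05,0,0,2.4],[255,-0.1,0.69,0.05,0,0,2.4]]])

```text
time: 3.08
ee_pos: [0.6033, 0.1118, 0.0872]
eef_rot: [0.771, 0.637, 0.0, 0.0]
ft_force: [0.1, 0.2, 0.5]
width: 0.0004
```

```bash
python3 -c "
from h import *
b=r.camera('scene');cv2.imwrite('pics/s3.png',cv2.convertScaleAbs(cv2.resize(b[150:290,200:350],None,fx=4.5,fy=4.5,interpolation=cv2.INTER_CUBIC)[:600],alpha=1.6));where();rows([(p,.085,.087) for p in (77,75,73,71,69,67,65,63,61,59,57,55,53)])"
```

```text
t 3.125 phi 79.03902490087408 rad 0.08501228108429551 z 0.08713458083571121 yaw 79.13001844905642 F [ 0.66  0.76 -0.31] w 0.0002501996733957955
77 0.087 [-0.    0.12  0.01] [0.   0.   0.43]
75 0.087 [-0.01  0.24  0.01] [0.   0.   0.83]
73 0.087 [-0.02  0.36  0.01] [0.   0.   1.23]
71 0.087 [-0.03  0.48  0.01] [0.   0.   1.63]
69 0.087 [-0.05  0.59  0.01] [0.   0.   2.03]
67 0.087 [-0.08  0.71  0.01] [0.   0.   2.43]
65 0.087 [-0.1   0.82  0.01] [0.   0.   2.83]
63 0.087 [-0.13  0.94  0.01] [0.   0.   3.23]
61 0.087 [-0.17  1.05  0.01] [0.   0.   3.63]
59 0.087 [-0.21  1.16  0.01] [0.   0.   4.03]
57 0.087 [-0.25  1.28  0.01] [0.   0.   4.43]
55 0.087 [-0.3   1.38  0.01] [0.   0.   4.83]
53 0.087 [-0.35  1.49  0.01] [0.   0.   5.23]
```

View pics/s3.png

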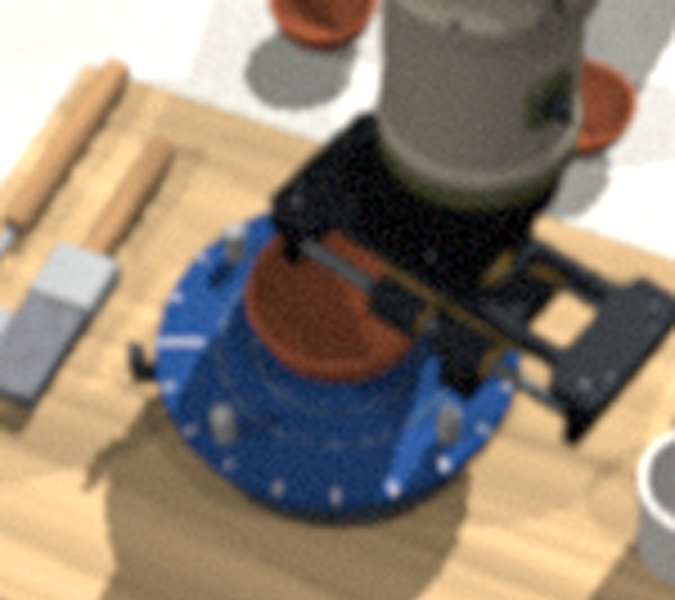

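The wheel hasn't moved yet, so the tip is narrower than I assumed. Continuing in small steps.

>>> carry_out(commands=[[[255,0,0.12,0.01,0,0,0.43],[255,-0.01,0.24,0.01,0,0,0.83],[255,-0.02,0.36,0.01,0,0,1.23],[255,-0.02,0.36,0.01,0,0,1.23]]])

```text
time: 3.62
ee_pos: [0.6121, 0.1094, 0.0868]
eef_rot: [0.804, 0.594, -0.0, 0.0]
ft_force: [-0.3, 0.5, -0.2]
width: 0.0008
```

```bash
python3 -c "
from h import *
b=r.camera('scene');cv2.imwrite('pics/s4.png',cv2.convertScaleAbs(cv2.resize(b[150:290,200:350],None,fx=4.5,fy=4.5,interpolation=cv2.INTER_CUBIC)[:600],alpha=1.6));where();rows([(p,.085,.087) for p in (71,69,67,65,63,61,59,57,55,53)])"
```

```text
t 3.675 phi 72.8960273957143 rad 0.08491991187753195 z 0.08681241965058509 yaw 72.97637663575959 F [ 0.09  0.29 -0.1 ] w 0.0003590581905308111
71 0.087 [ 0.    0.11 -0.01] [0.  0.  0.4]
69 0.087 [-0.    0.23 -0.01] [0.  0.  0.8]
67 0.087 [-0.02  0.35 -0.01] [0.  0.  1.2]
65 0.087 [-0.03  0.47 -0.01] [0.  0.  1.6]
63 0.087 [-0.05  0.58 -0.01] [0. 0. 2.]
61 0.087 [-0.07  0.7  -0.01] [0.  0.  2.4]
59 0.087 [-0.1   0.82 -0.01] [0.  0.  2.8]
57 0.087 [-0.13  0.93 -0.01] [0.  0.  3.2]
55 0.087 [-0.16  1.04 -0.01] [0.  0.  3.6]
53 0.087 [-0.2   1.16 -0.01] [0. 0. 4.]
```

View pics/s4.png

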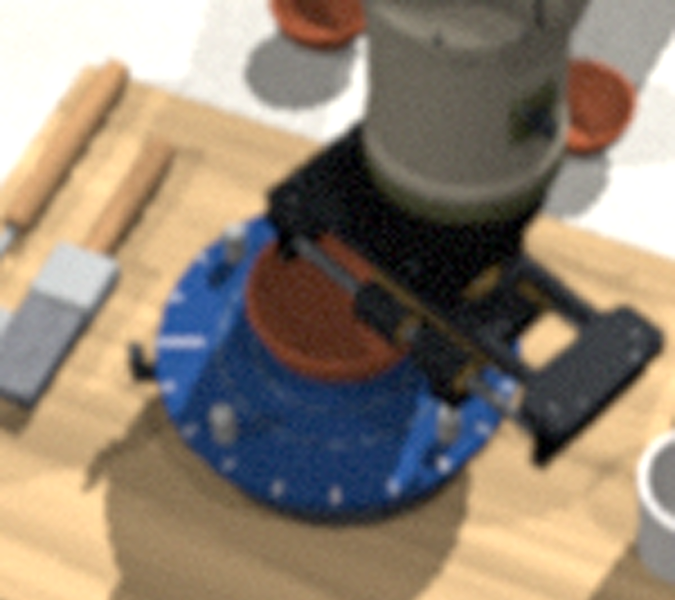

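No contact although the TCP reads 72.9°, which is odd. I'll look closer before going on.

```bash
python3 -c "
from h import *
b=r.camera('scene');w=r.camera('wrist');t=r.camera('top')
e=r.read_state()['ee_pos']
for n in('scene','top','wrist'): print(n,proj(n,e),proj(n,[.6119,.1068,.102]),proj(n,e+[0,0,.05]))
c=cv2.convertScaleAbs(cv2.resize(b[215:265,270:330],None,fx=12,fy=12,interpolation=cv2.INTER_CUBIC)[:600],alpha=2);cv2.imwrite('pics/s5.png',c)
cv2.imwrite('pics/w5.png',cv2.convertScaleAbs(w,alpha=1.5))
cv2.imwrite('pics/t5.png',cv2.convertScaleAbs(cv2.resize(t[150:250,215:335],None,fx=6,fy=6,interpolation=cv2.INTER_CUBIC),alpha=2))
"
```

```text
scene [300.08588466 244.23478211] [299.13394862 240.39730724] [300.51449795 232.7089785 ]
top [250.17139221 189.09839943] [251.10487252 187.63300981] [249.59543016 183.83874264]
wrist [276.90820601 236.68574316] [272.65820523 246.35303436] [276.94536177 270.07564806]
```

View pics/s5.png

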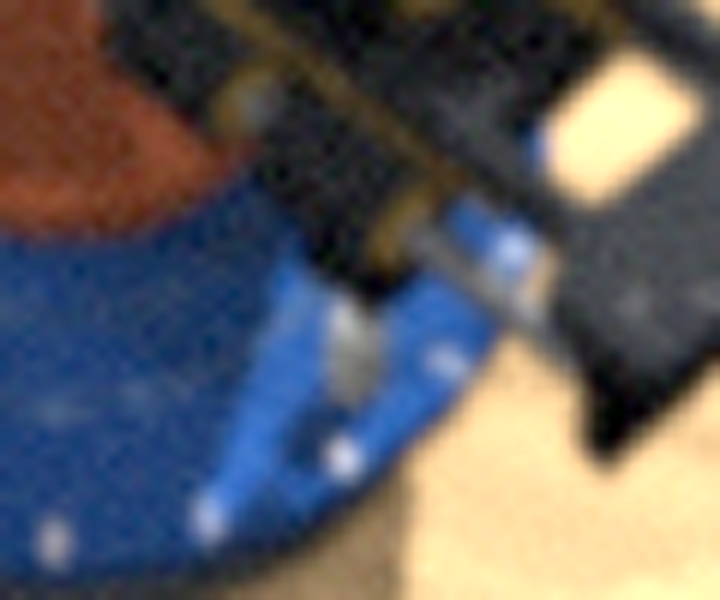

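View pics/w5.png

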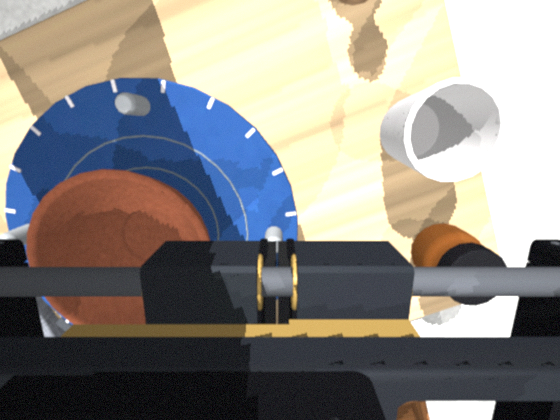

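View pics/t5.png

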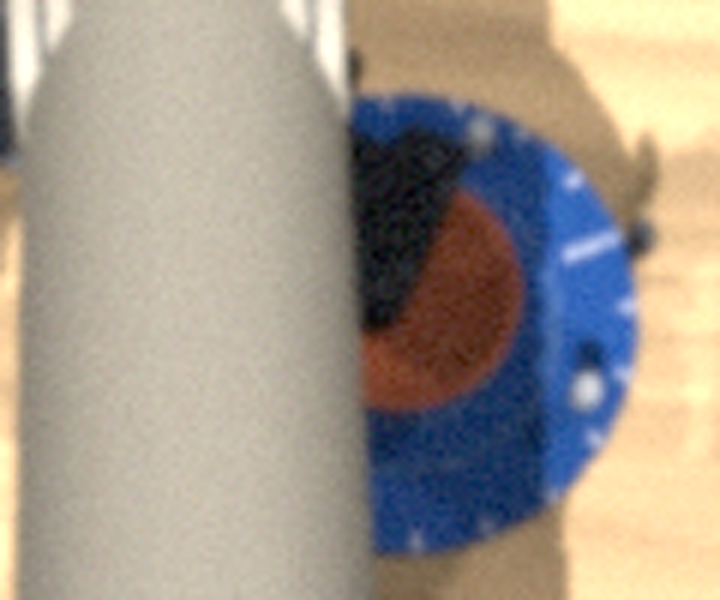

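```bash
python3 -c "
from h import *
a=cv2.imread('pics/w1.png');b=cv2.imread('pics/w5.png')
f=lambda i:cv2.resize(i[200:330,235:320],None,fx=4.5,fy=4.5,interpolation=cv2.INTER_CUBIC)
cv2.imwrite('pics/ww.png',np.hstack([cv2.convertScaleAbs(f(a),alpha=1.5),f(b)]))
for z in(.079,.102):print(proj('wrist',[.6119,.1068,z]))
print(ray('scene',301.7,240,.087),ray('scene',301.7,240,.105),ray('scene',301.7,240,.11))
"
```

```text
[273.08450153 234.00081331]
[272.65820523 246.35303436]
[0.59973227 0.10782762 0.087     ] [0.60990772 0.11237969 0.105     ] [0.61273424 0.11364416 0.11      ]
```

View pics/ww.png

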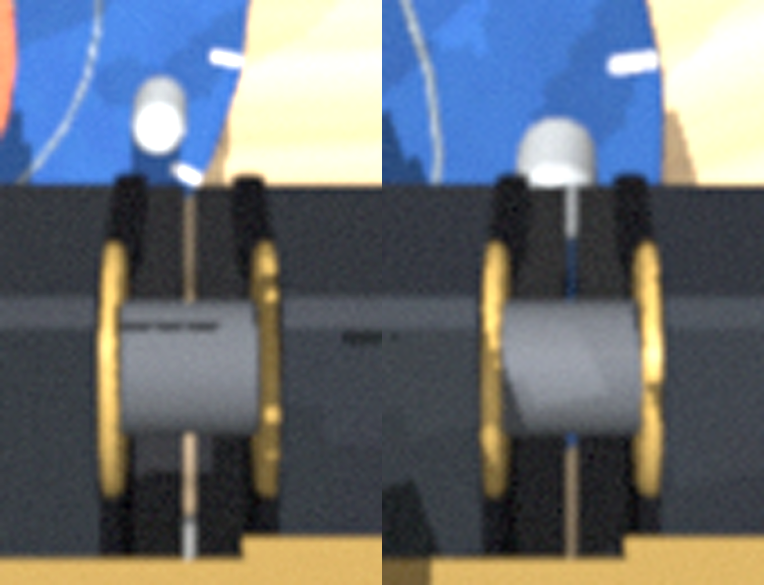

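```bash
python3 -c "
from h import *
i=r.camera_info('wrist')
for dz in(0,.018):
  j=dict(i);j['origin']=i['origin']+[0,0,dz]
  print(dz,proj('wrist',[.5085,.0535,.102],j), proj('wrist',[.5085,.0535,.079],j),proj('wrist',[.5085,.0535,.102],j))
w=cv2.imread('pics/w5.png');cv2.imwrite('pics/wz.png',cv2.resize(w[70:140,90:190],None,fx=6,fy=6))
print(i['origin'],r.read_state()['ee_pos'])
"
```

```text
0 [123.84543175 103.85277965] [141.38266681 106.47846423] [123.84543175 103.85277965]
0.018 [137.92109736 105.96019613] [152.53304823 108.14790554] [137.92109736 105.96019613]
[0.54458173 0.13003935 0.28276622] [0.61184043 0.10956068 0.08684668]
```

View pics/wz.png

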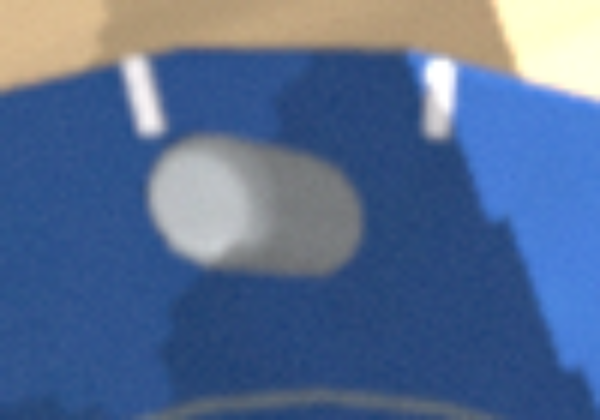

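The stud at (123,103) matches the calibration, so the arm's z is right. In the wrist and scene views, though, the closed fingertips end about 18 mm short of the TCP (scene tip at (301.7,240) implies z ≈ 0.105), so the tip is hovering over the stud. I'll back off and re-measure the tip.

```bash
python3 -c "
from h import *
rows([(p,.085,.087) for p in (80,88,95)])"
```

```text
80 0.087 [-0.02 -0.41 -0.01] [ 0.   0.  -1.4]
88 0.087 [-0.11 -0.88 -0.01] [ 0.  0. -3.]
95 0.087 [-0.25 -1.27 -0.01] [ 0.   0.  -4.4]
```

>>> carry_out(commands=[[[255,-0.02,-0.41,-0.1,0,0,-1.4],[255,-0.11,-0.88,-0.1,0,0,-3],[255,-0.25,-1.27,-0.01,0,0,-4.4],[255,-0.25,-1.27,-0.01,0,0,-4.4]]])

```text
time: 4.32
ee_pos: [0.5792, 0.113, 0.0872]
eef_rot: [0.676, 0.737, -0.0, -0.0]
ft_force: [0.4, 0.4, -0.1]
width: 0.0004
```

```bash
python3 -c "
from h import *
b=r.camera('scene');cv2.imwrite('pics/s6.png',cv2.convertScaleAbs(cv2.resize(b[210:260,265:325],None,fx=12,fy=12,interpolation=cv2.INTER_CUBIC)[:600],alpha=2));where()
e=r.read_state()['ee_pos']
for dz in(0,.01,.02,.03):print(dz,proj('scene',e+[0,0,dz]))
rows([(95,.085,z) for z in (.082,.078,.075)])"
```

```text
t 4.375 phi 94.9495974392598 rad 0.08499765328341144 z 0.08726822134093165 yaw 94.85467303062191 F [ 0.54 -0.77  0.03] w 0.00037123919296577
0 [307.35634737 234.39570478]
0.01 [307.49642297 232.12087688]
0.02 [307.63876793 229.80919459]
0.03 [307.78343785 227.45975497]
95 0.082 [ 0.   -0.    0.21] [ 0.   -0.   -0.03]
95 0.078 [ 0.   -0.    0.37] [ 0.   -0.   -0.03]
95 0.075 [ 0.   -0.    0.49] [ 0.   -0.   -0.03]
```

View pics/s6.png

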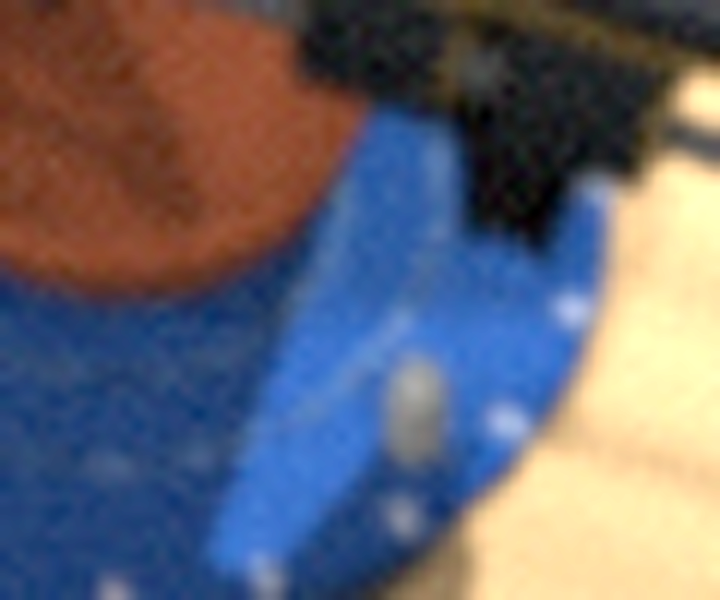

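The tip bottom at (307,230) again looks 20+ mm higher than the TCP. I'll raise, open and compare the tip height with the jaws apart.

>>> carry_out(commands=[[[255,0,0,-1.5,0,0,0],[255,0,0,-3,0,0,0],[255,0,0,-3.5,0,0,0],[255,0,0,-3.5,0,0,0]]])

```text
time: 4.88
ee_pos: [0.5803, 0.113, 0.1751]
eef_rot: [0.677, 0.736, 0.001, 0.0]
ft_force: [-0.8, 0.3, -1.4]
width: 0.0005
```

```bash
python3 -c "
from h import *
b=r.camera('scene');cv2.imwrite('pics/s7.png',cv2.convertScaleAbs(cv2.resize(b[160:260,240:360],None,fx=6,fy=6,interpolation=cv2.INTER_CUBIC)[:600],alpha=2));where()
e=r.read_state()['ee_pos']
for dz in(0,.02,.04):print(dz,(proj('scene',e+[0,0,dz])-[240,160])*6)
"
```

```text
t 4.925 phi 95.01198748127976 rad 0.08492949381491685 z 0.17402878944097594 yaw 94.7910482094642 F [-0.67 -0.31 -0.52] w 0.0004898648753082343
0 [411.82490825 319.92507791]
0.02 [413.78133466 288.12456873]
0.04 [415.80714924 255.19619757]
```

>>> carry_out(commands=[[[0,0,0,0,0,0,0],[0,0,0,0,0,0,0],[0,0,0,0,0,0,0],[0,0,0,0,0,0,0],[0,0,0,0,0,0,0],[0,0,0,0,0,0,0]]])

```text
time: 5.68
ee_pos: [0.5796, 0.113, 0.1741]
eef_rot: [0.677, 0.736, -0.0, -0.0]
ft_force: [-0.4, -0.8, 0.1]
width: 0.0525
```

```bash
python3 -c "
from h import *
b=r.camera('scene');cv2.imwrite('pics/s8.png',cv2.convertScaleAbs(cv2.resize(b[160:260,240:360],None,fx=6,fy=6,interpolation=cv2.INTER_CUBIC)[:600],alpha=2));where()
cv2.imwrite('pics/w8.png',r.camera('wrist'))
s=r.read_state();e=s['ee_pos'];x=R.from_quat(s['eef_rot']).as_matrix()[:,0]
for dz in(0,.02,.04):
  for k in(-.045,.045):print(dz,(proj('scene',e+k*x+[0,0,dz])-[240,160])*6)
"
```

```text
t 5.725 phi 94.99610875128067 rad 0.08492400776788543 z 0.1740813595797942 yaw 94.79113435329856 F [-0.08 -0.48  1.38] w 0.05604993154861028
0 [299.36594893 282.67763284]
0 [526.96663893 358.09153075]
0.02 [299.3628798  250.58872711]
0.02 [530.97473486 326.59938394]
0.04 [299.35970305 217.37460047]
0.04 [535.12664272 293.97728755]
```

View pics/s7.png

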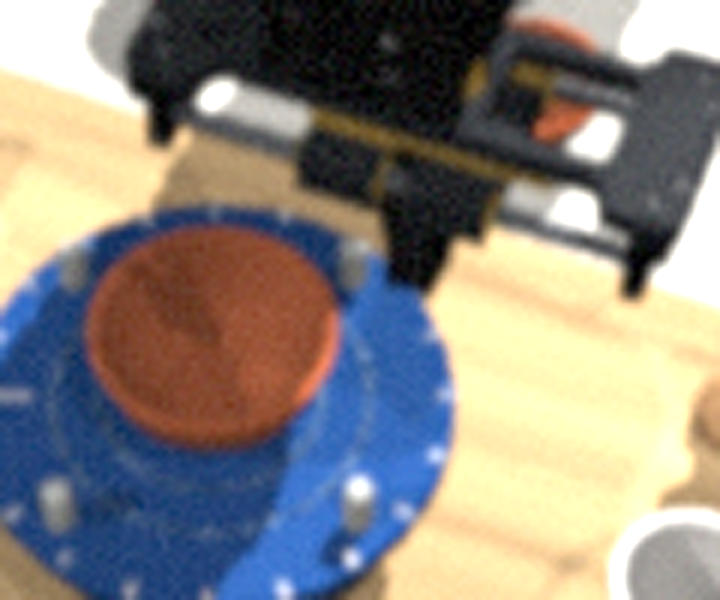

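View pics/s8.png

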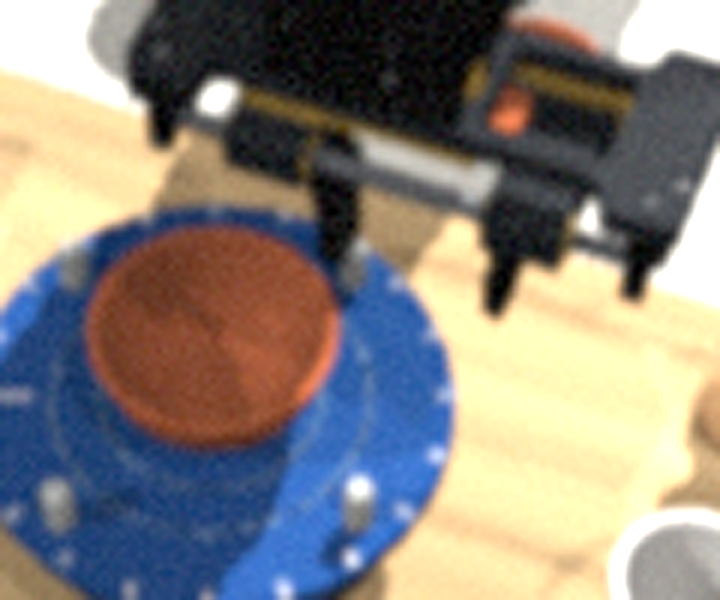

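View pics/w8.png

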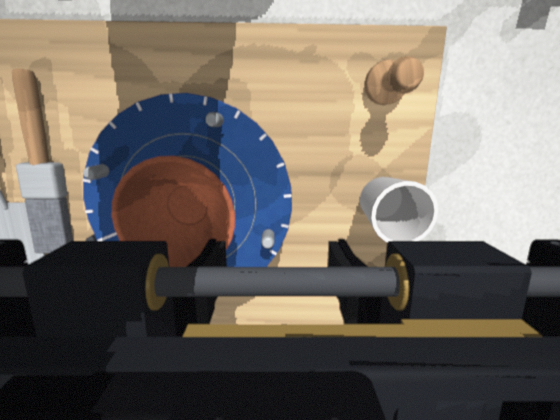

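```bash
python3 -c "
from h import *
a=cv2.imread('pics/w8.png')
cv2.imwrite('pics/w8z.png',cv2.convertScaleAbs(cv2.resize(a[220:340,180:370],None,fx=4.2,fy=4.2,interpolation=cv2.INTER_CUBIC),alpha=3.5,beta=10))
s=r.read_state();e=s['ee_pos'];M=R.from_quat(s['eef_rot']).as_matrix()
for dz in(0,-.02,-.04):
  for k in(-.028,.028):
    for y in (-.0095,.0095):print(dz,k,y,(proj('wrist',e+M@[k,y,dz])-[180,220])*4.2)
"
```

```text
0 -0.028 -0.0095 [227.11294023  12.73197498]
0 -0.028 0.0095 [231.28491084 126.65044568]
0 0.028 -0.0095 [586.74632409  12.70684617]
0 0.028 0.0095 [582.55446179 126.63136959]
-0.02 -0.028 -0.0095 [208.47779606  54.80186049]
-0.02 -0.028 0.0095 [213.55035599 179.19967346]
-0.02 0.028 -0.0095 [605.5559713  54.776398 ]
-0.02 0.028 0.0095 [600.45698377 179.18144038]
-0.04 -0.028 -0.0095 [185.51122693 106.65018134]
-0.04 -0.028 0.0095 [191.81121313 243.61488885]
-0.04 0.028 -0.0095 [628.73786857 106.62489988]
-0.04 0.028 0.0095 [622.40225981 243.59838737]
```

View pics/w8z.png

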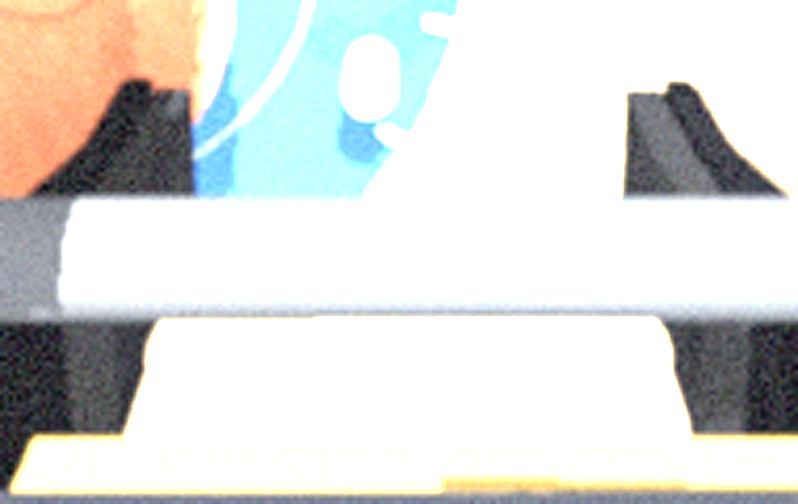

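```bash
python3 -c "
from h import *
print(r.read_state()['width'])
for k in range(3):r.camera('wrist');print(r.read_state()['width'])
a=r.camera('wrist');s=r.read_state()
cv2.imwrite('pics/w9z.png',cv2.convertScaleAbs(cv2.resize(a[220:340,180:370],None,fx=4.2,fy=4.2,interpolation=cv2.INTER_CUBIC),alpha=3.5,beta=10))
b=r.camera('scene');cv2.imwrite('pics/s9.png',cv2.convertScaleAbs(cv2.resize(b[160:225,280:340],None,fx=9,fy=9,interpolation=cv2.INTER_CUBIC)[:600],alpha=3))
e=s['ee_pos'];M=R.from_quat(s['eef_rot']).as_matrix();h=s['width']/2
for dz in(0,-.02,-.03):
  for y in (-.0095,0,.0095):print(dz,y,*[(proj('wrist',e+M@[k,y,dz])-[180,220])*4.2 for k in(-h,h)],(proj('scene',e+M@[h,y,dz])-[280,160])*9)
"
```

```text
0.06014127960203479
0.06437415750700917
0.06843026294788501
0.07226163300865897
0 -0.0095 [161.64959873  12.79287408] [651.83810283  12.77724836] [416.82329392 498.84964635]
0 0 [164.52826057  70.42671508] [648.94925081  70.4150995 ] [403.85489488 528.31361639]
0 0.0095 [167.3399722  126.72014266] [646.12759038 126.71235599] [390.74343664 558.10261438]
-0.02 -0.0095 [136.19463475  54.87226885] [677.42686598  54.85813722] [422.54741247 451.30544542]
-0.02 0 [139.69942501 117.88351215] [673.90905616 117.87417714] [409.38275905 481.02250613]
-0.02 0.0095 [143.11443276 179.28059094] [670.4813689  179.27581301] [396.0703116  511.07318777]
-0.03 -0.0095 [121.3700602   79.37865295] [692.32952804  79.36566274] [425.48526143 426.90384018]
-0.03 0 [125.26747556 145.46813629] [688.41728935 145.46042452] [412.2202945  456.74727106]
-0.03 0.0095 [129.05971493 209.77412324] [684.6106347  209.77141167] [398.80507797 486.92873245]
```

View pics/w9z.png

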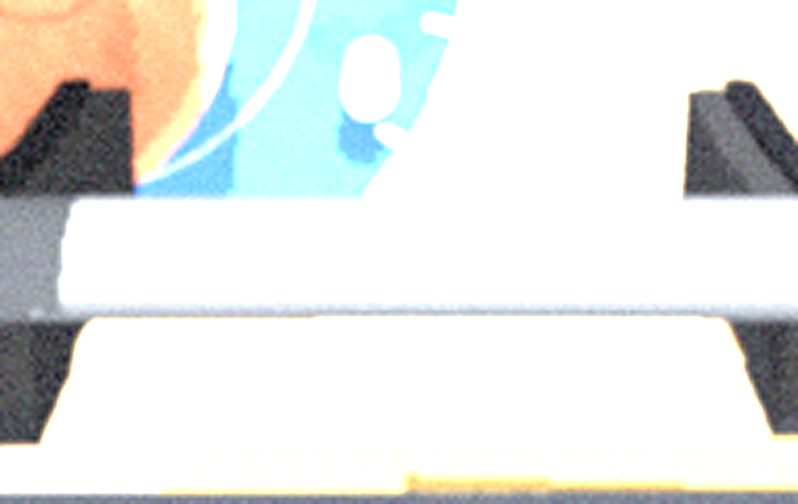

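View pics/s9.png

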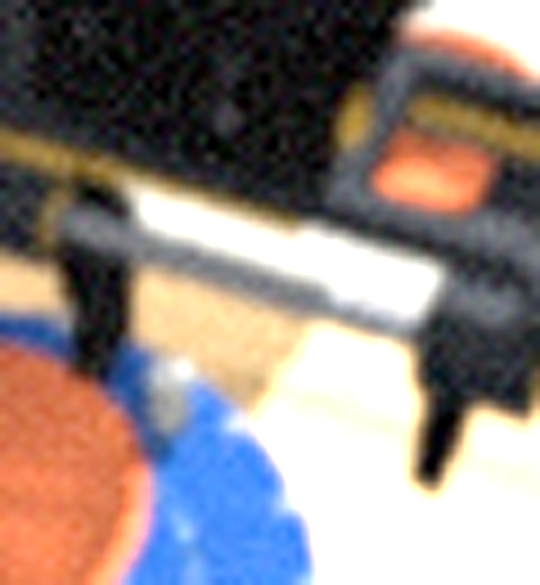

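All views agree the fingertips really end about 31 mm above the reported TCP (wrist: tip corners at (131,90) and (690,92) in the crop; scene: (430,485)). So the tip was passing about 16 mm above the stud. The gripper body would come close to the bowl when lowered, so I'll turn the hand with the jaw axis tangential and the body outside the bowl, then lower further.

```bash
cat >> h.py <<'E'
def rowsT(wps):
    s=r.read_state();Q=R.from_quat(s['eef_rot'])
    for ph,rad,z in wps:
        a=np.radians(ph);p=np.r_[C+rad*np.array([np.cos(a),np.sin(a)]),z]
        x=[np.sin(a),-np.cos(a),0];zz=[0,0,-1];T=R.from_matrix(np.array([x,np.cross(zz,x),zz]).T)
        print(ph,z,(Q.inv().apply(p-s['ee_pos'])/.025).round(2),(np.degrees((Q.inv()*T).as_rotvec())/5).round(2))
E
python3 -c "
from h import *
where();rowsT([(96,.09,.17)])"
```

```text
t 6.025 phi 95.01031477256852 rad 0.08495905489035832 z 0.1740265180431498 yaw 94.79232870609965 F [-0.1   0.35 -0.21] w 0.08040653657254611
96 0.17 [ 0.2  -0.06  0.16] [-0.    0.   17.76]
```

>>> carry_out(commands=[[[255,0.2,-0.06,0,0,0,2],[255,0.2,-0.06,0,0,0,4],[255,0.2,-0.06,0,0,0,6],[255,0.2,-0.06,0,0,0,8],[255,0.2,-0.06,0,0,0,10],[255,0.2,-0.06,0,0,0,12],[255,0.2,-0.06,0,0,0,14],[255,0.2,-0.06,0,0,0,16],[255,0.2,-0.06,0,0,0,17.76],[255,0.2,-0.06,0,0,0,17.76],[255,0.2,-0.06,0,0,0,17.76]]])

```text
time: 7.4
ee_pos: [0.5777, 0.1178, 0.174]
eef_rot: [0.999, 0.054, -0.0, 0.0]
ft_force: [-1.1, -0.7, -0.0]
width: 0.0006
```

```bash
python3 -c "
from h import *
b=r.camera('scene');cv2.imwrite('pics/s10.png',cv2.convertScaleAbs(cv2.resize(b[160:260,240:360],None,fx=6,fy=6,interpolation=cv2.INTER_CUBIC)[:600],alpha=2));where()
cv2.imwrite('pics/w10.png',cv2.convertScaleAbs(r.camera('wrist'),alpha=1.8))
s=r.read_state();e=s['ee_pos'];M=R.from_quat(s['eef_rot']).as_matrix()
for dz in(0,-.02,-.03,-.035):print(dz,[((proj('scene',e+M@[.007,y,dz])-[240,160])*6).round(0) for y in(-.0095,.0095)])
rowsT([(96,.09,z) for z in(.15,.12,.09,.08,.07,.06)])
"
```

```text
t 7.45 phi 95.95435318736104 rad 0.08999833984108448 z 0.17402251414674152 yaw 6.159300631836108 F [ 0.35  0.73 -0.09] w 0.0004950086294423347
0 [array([444., 343.]), array([395., 328.])]
-0.02 [array([447., 312.]), array([397., 296.])]
-0.03 [array([448., 295.]), array([398., 280.])]
-0.035 [array([449., 287.]), array([398., 272.])]
96 0.15 [-0.   -0.    0.96] [-0.    0.    0.02]
96 0.12 [-0.   -0.    2.16] [-0.    0.    0.02]
96 0.09 [-0.   -0.    3.36] [-0.    0.    0.02]
96 0.08 [-0.   -0.    3.76] [-0.    0.    0.02]
96 0.07 [-0.   -0.    4.16] [-0.    0.    0.02]
96 0.06 [-0.   -0.    4.56] [-0.    0.    0.02]
```

View pics/s10.png

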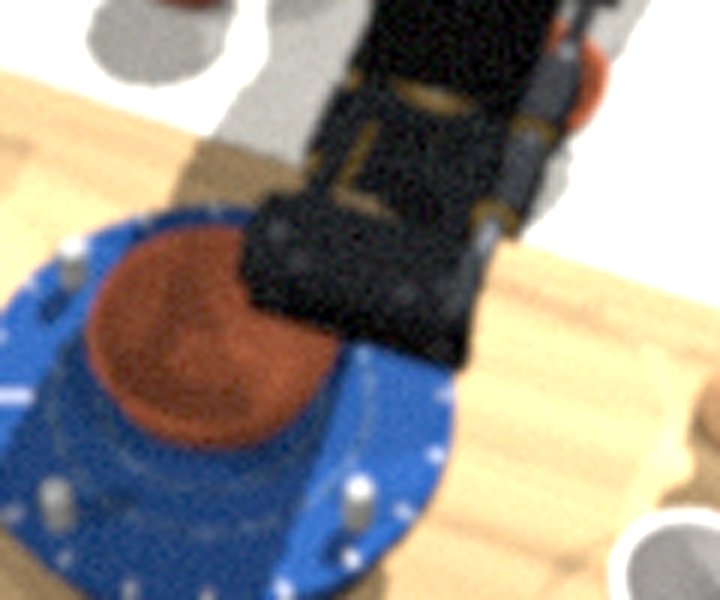

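View pics/w10.png

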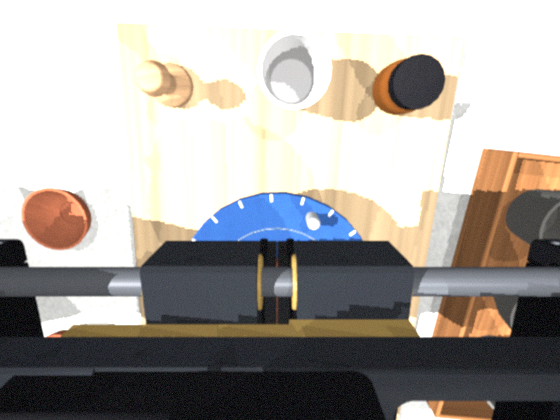

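```bash
python3 -c "
from h import *
s=r.read_state();e=s['ee_pos'];M=R.from_quat(s['eef_rot']).as_matrix()
for x in(.085,.095):
 for dz in(-.07,-.08,-.09,-.1):print(x,dz,[((proj('scene',e+M@[x,y,dz])-[240,160])*6).round(0) for y in(-.0375,.0375)])
"
```

```text
0.085 -0.07 [array([457., 429.]), array([243., 361.])]
0.085 -0.08 [array([458., 413.]), array([243., 344.])]
0.085 -0.09 [array([460., 395.]), array([242., 327.])]
0.085 -0.1 [array([462., 378.]), array([242., 309.])]
0.095 -0.07 [array([447., 454.]), array([232., 385.])]
0.095 -0.08 [array([448., 437.]), array([231., 368.])]
0.095 -0.09 [array([450., 420.]), array([231., 350.])]
0.095 -0.1 [array([451., 403.]), array([230., 333.])]
```

The body end-plate bottom also measures about 31 mm higher than nominal, so the whole hand sits 31 mm back from the reported TCP. A TCP z of 0.058 therefore puts the tip at about 0.089 and the body at about 0.16, clear of the bowl. Descending in stages.

>>> carry_out(commands=[[[255,0,0,1.5,0,0,0],[255,0,0,3,0,0,0],[255,0,0,3.8,0,0,0],[255,0,0,4.1,0,0,0],[255,0,0,4.3,0,0,0],[255,0,0,4.3,0,0,0]]])

```text
time: 8.25
ee_pos: [0.578, 0.1179, 0.0671]
eef_rot: [0.999, 0.054, 0.0, -0.0]
ft_force: [1.0, -0.4, 0.9]
width: 0.0006
```

```bash
python3 -c "
from h import *
b=r.camera('scene');cv2.imwrite('pics/s11.png',cv2.convertScaleAbs(cv2.resize(b[160:260,240:360],None,fx=6,fy=6,interpolation=cv2.INTER_CUBIC)[:600],alpha=2));where()
a=cv2.convertScaleAbs(r.camera('wrist'),alpha=1.8);cv2.imwrite('pics/w11.png',a)
rowsT([(96,.09,z) for z in(.062,.058)])
"
```

```text
t 8.3 phi 95.66727323117212 rad 0.08999012548249195 z 0.06727016141217554 yaw 6.1320973125853495 F [ 0.05  0.21 -0.55] w 0.0002682802358727061
96 0.062 [-0.02  0.    0.21] [-0.   -0.01  0.03]
96 0.058 [-0.02  0.    0.37] [-0.   -0.01  0.03]
```

View pics/s11.png

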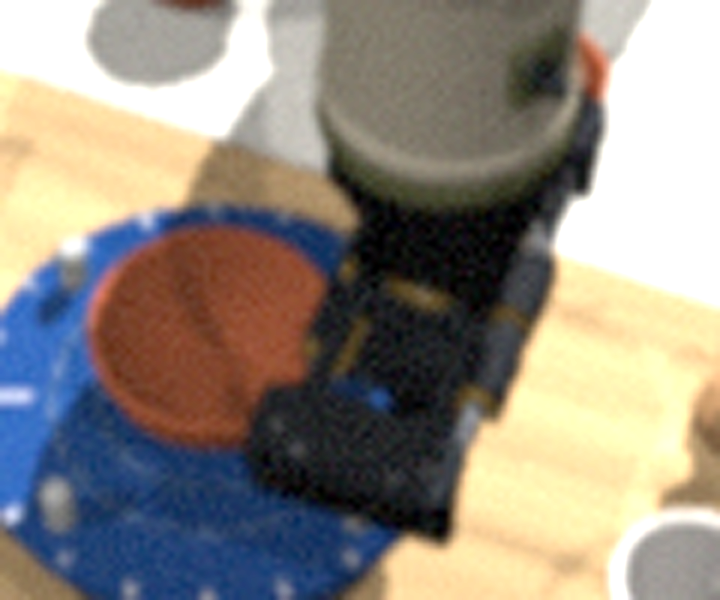

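View pics/w11.png

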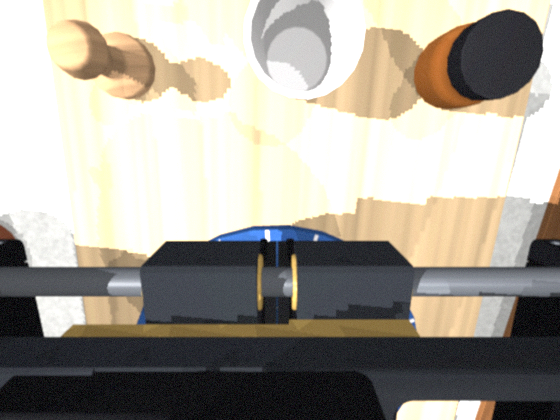

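The TCP is now below the wheel's top face with zero force, which confirms the offset. Lowering the last 9 mm.

>>> carry_out(commands=[[[255,0,0,0.2,0,0,0],[255,0,0,0.37,0,0,0],[255,0,0,0.37,0,0,0]]])

```text
time: 8.72
ee_pos: [0.5779, 0.1178, 0.0576]
eef_rot: [0.999, 0.053, 0.0, -0.0]
ft_force: [0.2, 0.1, -0.8]
width: 0.0005
```

```bash
python3 -c "
from h import *
where()
rowsT([(p,.09,.058) for p in(92,88,85,82,80,78,76,74,72)])
"
```

```text
t 8.725 phi 95.83306519373343 rad 0.09000331412510584 z 0.057647571754150216 yaw 6.132613127926611 F [ 0.24  0.14 -0.81] w 0.0005145540908978746
92 0.058 [ 0.24  0.01 -0.01] [-0.   -0.    0.83]
88 0.058 [ 0.49  0.04 -0.01] [-0.   -0.    1.63]
85 0.058 [ 0.68  0.07 -0.01] [-0.   -0.    2.23]
82 0.058 [ 0.86  0.11 -0.01] [-0.   -0.    2.83]
80 0.058 [ 0.98  0.14 -0.01] [-0.   -0.    3.23]
78 0.058 [ 1.1   0.18 -0.01] [-0.   -0.    3.63]
76 0.058 [ 1.22  0.22 -0.01] [-0.   -0.    4.03]
74 0.058 [ 1.34  0.27 -0.01] [-0.   -0.    4.43]
72 0.058 [ 1.45  0.31 -0.01] [-0.   -0.    4.83]
```

>>> carry_out(commands=[[[255,0.24,0.01,-0.01,0,0,0.83],[255,0.49,0.04,-0.01,0,0,1.63],[255,0.68,0.07,-0.01,0,0,2.23],[255,0.86,0.11,-0.01,0,0,2.83],[255,0.98,0.14,-0.01,0,0,3.23],[255,1.1,0.18,-0.01,0,0,3.63],[255,1.16,0.2,-0.01,0,0,3.83],[255,1.16,0.2,-0.01,0,0,3.83]]])

```text
time: 9.72
ee_pos: [0.6072, 0.1161, 0.0578]
eef_rot: [0.994, -0.113, -0.0, -0.0]
ft_force: [-2.6, 0.9, -0.1]
width: 0.0004
```

```bash
cat >> h.py <<'E'
def look(k):
    b=r.camera('scene');t=r.camera('top')
    A=cv2.resize(b[180:275,220:330],None,fx=3.6,fy=3.6,interpolation=cv2.INTER_CUBIC);B=cv2.resize(t[155:250,235:345],None,fx=3.6,fy=3.6,interpolation=cv2.INTER_CUBIC)
    cv2.imwrite(f'pics/{k}.png',cv2.convertScaleAbs(np.hstack([A,B]),alpha=2))
E
python3 -c "
from h import *
where();look('l1')
rowsT([(p,.09,.058) for p in(76,74,72,70,68,66,64,62,60,58,56,54)])
"
```

```text
t 9.725 phi 77.06117676704751 rad 0.090057695503658 z 0.0578001785687902 yaw -13.010792815920848 F [-2.58  0.93 -0.1 ] w 0.00035746684627916526
76 0.058 [ 0.07  0.   -0.01] [-0.   0.   0.2]
74 0.058 [ 0.19  0.01 -0.01] [-0.   0.   0.6]
72 0.058 [ 0.32  0.02 -0.01] [-0.  0.  1.]
70 0.058 [ 0.45  0.03 -0.01] [-0.   0.   1.4]
68 0.058 [ 0.57  0.05 -0.01] [-0.   0.   1.8]
66 0.058 [ 0.69  0.07 -0.01] [-0.   0.   2.2]
64 0.058 [ 0.82  0.09 -0.01] [-0.   0.   2.6]
62 0.058 [ 0.94  0.13 -0.01] [-0.  0.  3.]
60 0.058 [ 1.06  0.16 -0.01] [-0.   0.   3.4]
58 0.058 [ 1.18  0.2  -0.01] [-0.   0.   3.8]
56 0.058 [ 1.3   0.24 -0.01] [-0.   0.   4.2]
54 0.058 [ 1.41  0.29 -0.01] [-0.   0.   4.6]
```

View pics/l1.png

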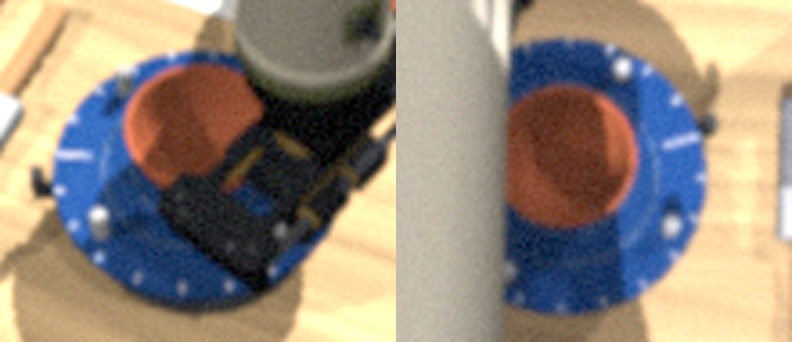

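A contact force of 2.7 N against the stud, so the push is real. Measuring the wheel's turn from the two visible studs in the top view.

```bash
cat >> h.py <<'E'
def ang(im,pts,fx=3.6,x0=396,o=(235,155)):
    for x,y in pts:
        p=ray('top',o[0]+(x-x0)/fx-.4,o[1]+y/fx-.4,.102);d=p[:2]-[.5874,.0274];print('stud',(x,y),'rad',np.hypot(*d).round(4),'ang',np.degrees(np.arctan2(d[1],d[0])).round(1))
E
python3 -c "
from h import *
ang(0,[(623,68),(671,224)])"
```

```text
stud (623, 68) rad 0.0801 ang -24.1
stud (671, 224) rad 0.0829 ang -114.3
```

Turned 6.6° (0.115 rad), so finger contact angle = 83.6° − φ. Pushing slowly on through the first stops.

>>> carry_out(commands=[[[255,0.07,0,-0.01,0,0,0.2],[255,0.19,0.01,-0.01,0,0,0.6],[255,0.32,0.02,-0.01,0,0,1.0],[255,0.45,0.03,-0.01,0,0,1.4],[255,0.57,0.05,-0.01,0,0,1.8],[255,0.69,0.07,-0.01,0,0,2.2],[255,0.82,0.09,-0.01,0,0,2.6],[255,0.94,0.13,-0.01,0,0,3.0],[255,1.06,0.16,-0.01,0,0,3.4],[255,1.18,0.2,-0.01,0,0,3.8],[255,1.18,0.2,-0.01,0,0,3.8]]])

```text
time: 11.2
ee_pos: [0.635, 0.1044, 0.058]
eef_rot: [0.961, -0.276, 0.0, -0.0]
ft_force: [-1.7, 1.5, 0.2]
width: 0.0006
```

```bash
python3 -c "
from h import *
where();look('l2')
rowsT([(p,.09,.058) for p in(56,54,52,50,48,46,44,42,40,38,36)])
"
```

```text
t 11.2 phi 57.73957062666628 rad 0.09001332668939825 z 0.05802421417071769 yaw -32.03627732224678 F [-1.68  1.5   0.19] w 0.0005775587576442203
56 0.058 [0.12 0.   0.  ] [-0.   -0.    0.41]
54 0.058 [0.25 0.01 0.  ] [-0.   -0.    0.81]
52 0.058 [0.37 0.02 0.  ] [-0.   -0.    1.21]
50 0.058 [0.5  0.04 0.  ] [-0.   -0.    1.61]
48 0.058 [0.62 0.06 0.  ] [-0.   -0.    2.01]
46 0.058 [0.74 0.08 0.  ] [-0.   -0.    2.41]
44 0.058 [0.87 0.11 0.  ] [-0.   -0.    2.81]
42 0.058 [0.99 0.14 0.  ] [-0.   -0.    3.21]
40 0.058 [1.11 0.18 0.  ] [-0.   -0.    3.61]
38 0.058 [1.23 0.22 0.  ] [-0.   -0.    4.01]
36 0.058 [1.34 0.26 0.  ] [-0.   -0.    4.41]
```

View pics/l2.png

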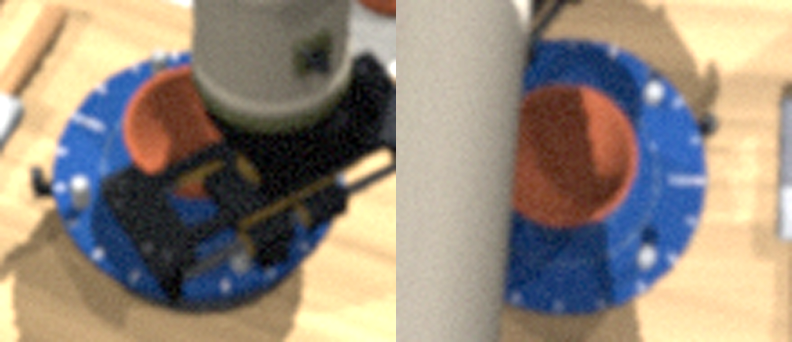

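```bash
python3 -c "
from h import *
ang(0,[(655,92),(647,257)])"
```

```text
stud (655, 92) rad 0.081 ang -44.1
stud (647, 257) rad 0.0848 ang -133.8
```

>>> carry_out(commands=[[[255,0.12,0,0,0,0,0.4],[255,0.25,0.01,0,0,0,0.8],[255,0.37,0.02,0,0,0,1.2],[255,0.5,0.04,0,0,0,1.6],[255,0.62,0.06,0,0,0,2.0],[255,0.74,0.08,0,0,0,2.4],[255,0.87,0.11,0,0,0,2.8],[255,0.99,0.14,0,0,0,3.2],[255,1.11,0.18,0,0,0,3.6],[255,1.11,0.18,0,0,0,3.6]]])

```text
time: 12.55
ee_pos: [0.6563, 0.0857, 0.058]
eef_rot: [0.906, -0.423, 0.0, -0.0]
ft_force: [-1.2, 2.2, 0.4]
width: 0.0005
```

```bash
python3 -c "
from h import *
where();look('l3')
rowsT([(p,.09,.058) for p in(38,36,34,32,30,28,26,24,22,20,18,16)])
"
```

```text
t 12.55 phi 39.63767132052229 rad 0.08993624699558354 z 0.057992057382028867 yaw -50.02916234021876 F [-1.19  2.21  0.41] w 0.0005477308750670697
38 0.058 [ 0.12  0.   -0.  ] [-0.   -0.    0.41]
36 0.058 [ 0.24  0.01 -0.  ] [-0.   -0.    0.81]
34 0.058 [ 0.37  0.02 -0.  ] [-0.   -0.    1.21]
32 0.058 [ 0.49  0.03 -0.  ] [-0.   -0.    1.61]
30 0.058 [ 0.62  0.05 -0.  ] [-0.   -0.    2.01]
28 0.058 [ 0.74  0.08 -0.  ] [-0.   -0.    2.41]
26 0.058 [ 0.86  0.11 -0.  ] [-0.   -0.    2.81]
24 0.058 [ 0.98  0.14 -0.  ] [-0.   -0.    3.21]
22 0.058 [ 1.1   0.18 -0.  ] [-0.   -0.    3.61]
20 0.058 [ 1.22  0.22 -0.  ] [-0.   -0.    4.01]
18 0.058 [ 1.34  0.26 -0.  ] [-0.   -0.    4.41]
16 0.058 [ 1.46  0.31 -0.  ] [-0.   -0.    4.81]
```

View pics/l3.png

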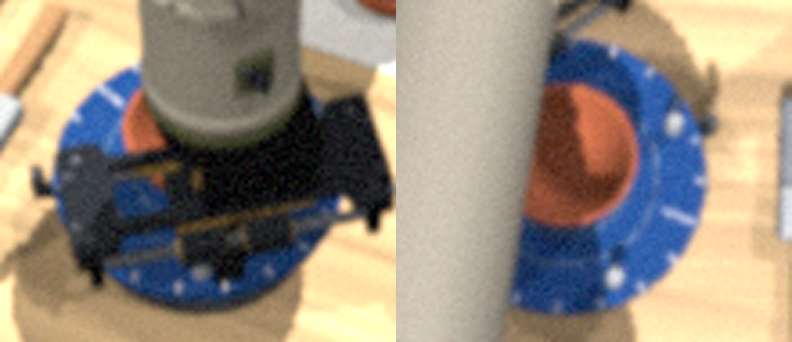

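```bash
python3 -c "
from h import *
ang(0,[(675,123),(615,277)])"
```

```text
stud (675, 123) rad 0.0813 ang -62.6
stud (615, 277) rad 0.0852 ang -151.4
```

>>> carry_out(commands=[[[255,0.12,0,0,0,0,0.4],[255,0.24,0.01,0,0,0,0.8],[255,0.37,0.02,0,0,0,1.2],[255,0.49,0.03,0,0,0,1.6],[255,0.62,0.05,0,0,0,2.0],[255,0.74,0.08,0,0,0,2.4],[255,0.86,0.11,0,0,0,2.8],[255,0.98,0.14,0,0,0,3.2],[255,1.04,0.16,0,0,0,3.4],[255,1.04,0.16,0,0,0,3.4]]])

```text
time: 13.9
ee_pos: [0.6699, 0.0636, 0.058]
eef_rot: [0.834, -0.552, 0.0, -0.0]
ft_force: [0.3, 3.0, 0.3]
width: 0.0007
```

```bash
python3 -c "
from h import *
where();look('l4')
rowsT([(p,.09,.058) for p in(22,21,20,19,18,17,16)])
"
```

```text
t 13.9 phi 23.052469809225173 rad 0.09005418850747204 z 0.05795959266914434 yaw -66.96240364421669 F [0.29 2.99 0.33] w 0.0007159664104565368
22 0.058 [ 0.07  0.   -0.  ] [-0.01 -0.    0.21]
21 0.058 [ 0.13  0.   -0.  ] [-0.01 -0.    0.41]
20 0.058 [ 0.19  0.01 -0.  ] [-0.01 -0.    0.61]
19 0.058 [ 0.26  0.01 -0.  ] [-0.01 -0.    0.81]
18 0.058 [ 0.32  0.02 -0.  ] [-0.01 -0.    1.01]
17 0.058 [ 0.38  0.02 -0.  ] [-0.01 -0.    1.21]
16 0.058 [ 0.44  0.03 -0.  ] [-0.01 -0.    1.41]
```

View pics/l4.png

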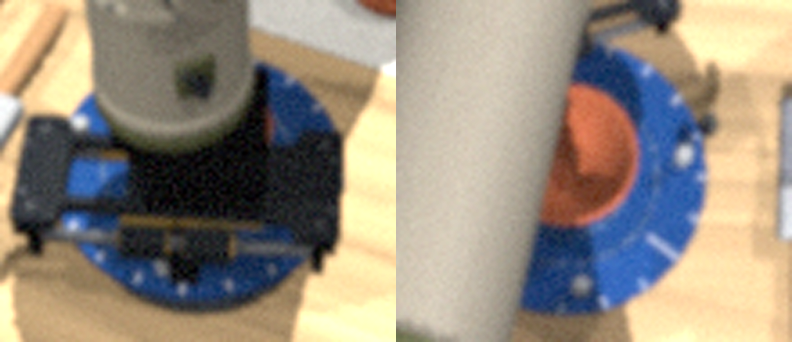

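Contact with 3 N. The wheel should be near 60.5° (finger estimate), just before the last half-way point at 63°. I'll ease it over.

>>> carry_out(commands=[[[255,0.07,0,0,0,0,0.2],[255,0.13,0,0,0,0,0.4],[255,0.19,0.01,0,0,0,0.6],[255,0.26,0.01,0,0,0,0.8],[255,0.26,0.01,0,0,0,0.8],[255,0.26,0.01,0,0,0,0.8],[255,0.26,0.01,0,0,0,0.8]]])

```text
time: 14.88
ee_pos: [0.6721, 0.0575, 0.058]
eef_rot: [0.814, -0.58, 0.0, -0.0]
ft_force: [0.3, -0.1, -0.9]
width: 0.0006
```

```bash
python3 -c "
from h import *
ang(0,[(684,153),(582,285)])
where();look('l5')
rowsT([(p,.09,.058) for p in(17,24,28)])
"
```

```text
stud (684, 153) rad 0.0819 ang -78.2
stud (582, 285) rad 0.0847 ang -167.0
t 14.875 phi 18.95848833237762 rad 0.08998490001324218 z 0.057963644896980714 yaw -70.92650253934644 F [ 0.29 -0.07 -0.92] w 0.0005984447383774816
17 0.058 [ 0.12  0.   -0.  ] [-0.01 -0.    0.41]
24 0.058 [-0.31  0.01 -0.  ] [-0.01 -0.   -0.99]
28 0.058 [-0.56  0.04 -0.  ] [-0.01 -0.   -1.79]
```

View pics/l5.png

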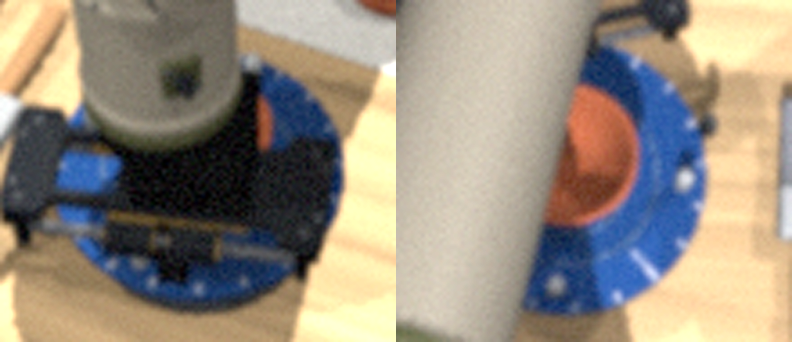

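The force dropped to zero, so the wheel has sprung ahead into the fourth stop. Backing off and rising straight up.

```bash
python3 -c "
from h import *
ang(0,[(685,179),(556,285)])"
```

```text
stud (685, 179) rad 0.0824 ang -91.1
stud (556, 285) rad 0.0844 ang -179.0
```

>>> carry_out(commands=[[[255,-0.2,0,0,0,0,-0.5],[255,-0.31,0.01,0,0,0,-1.0],[255,-0.31,0.01,-1,0,0,-1],[255,-0.31,0.01,-2.5,0,0,-1],[255,-0.31,0.01,-4.5,0,0,-1],[255,-0.31,0.01,-6.5,0,0,-1],[255,-0.31,0.01,-7,0,0,-1],[255,-0.31,0.01,-7,0,0,-1]]])

```text
time: 15.98
ee_pos: [0.6695, 0.065, 0.2333]
eef_rot: [0.839, -0.544, 0.001, -0.001]
ft_force: [-1.0, -1.0, 0.1]
width: 0.0003
```

```bash
python3 -c "
from h import *
where();rowsT([(24,.09,.235)])
s=r.read_state();Q=R.from_quat(s['eef_rot']);print(Q.inv().apply(np.array([.45,.4,.24])-s['ee_pos'])/.025)"
```

```text
t 15.975 phi 23.981787814835023 rad 0.09026102417304602 z 0.23325260762564218 yaw -65.85866721401602 F [-1.04 -0.96  0.08] w 0.00026514439332573996
24 0.235 [-0.    0.01 -0.07] [-0.02 -0.    0.03]
[-15.8188891    2.52986705  -0.27726817]
```

The studs moved 73.7° and 71.3°, mean 72.5° (4 clicks = 72°). Moving the hand well clear for a final look.

>>> carry_out(commands=[[[255,-2,0.3,-0.3,0,0,0],[255,-4,0.6,-0.3,0,0,0],[255,-6,1,-0.3,0,0,0],[255,-8,1.3,-0.3,0,0,0],[255,-10,1.6,-0.3,0,0,0],[255,-12,1.9,-0.3,0,0,0],[255,-14,2.2,-0.3,0,0,0],[255,-15.8,2.5,-0.3,0,0,0],[255,-15.8,2.5,-0.3,0,0,0],[255,-15.8,2.5,-0.3,0,0,0]]])

```text
time: 17.23
ee_pos: [0.4507, 0.3991, 0.2391]
eef_rot: [0.839, -0.543, 0.001, 0.001]
ft_force: [0.8, -0.2, -0.3]
width: 0.0005
```

```bash
python3 -c "
from h import *
where();look('l6');t=r.camera('top');cv2.imwrite('pics/t6.png',t)
a=cv2.imread('pics/top0.png');d=cv2.absdiff(a,t);print('ok')"
```

```text
t 17.225 phi 110.18981403996104 rad 0.3950373018592856 z 0.23909158696117655 yaw -65.83638385647826 F [ 0.75 -0.16 -0.29] w 0.00051041940449248
ok
```

View pics/l6.png

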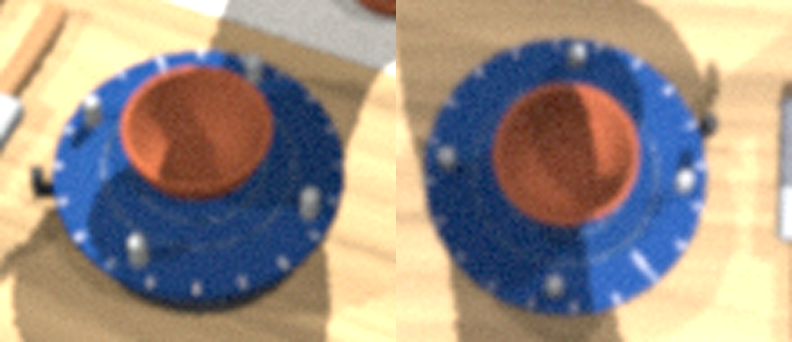

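View pics/t6.png

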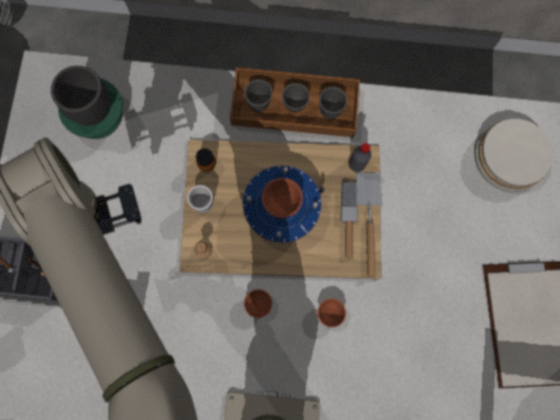

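The top view shows the bowl centred on the wheel and the jar (205,160), cup (200,198), stamp (203,248), bottle (361,155), brush and spatula in the same pixels as at the start. One last check of the four studs and the bowl offset, then I'll hand in.

```bash
python3 -c "
from h import *
ang(0,[(577,54),(446,157),(556,286),(685,180)])
print('bowl',ray('top',235+(566-396)/3.6-.4,155+154/3.6-.4,.129))
r.close_job()"
```

```text
stud (577, 54) rad 0.0799 ang 0.1
stud (446, 157) rad 0.0829 ang 92.2
stud (556, 286) rad 0.0851 ang -179.0
stud (685, 180) rad 0.0825 ang -91.5
bowl [0.58823381 0.02830707 0.129     ]
the job is handed in; nothing more can be done
```

I turned the wheel clockwise by four clicks, pushing one stud with closed fingers, and handed the job in at about 17 s of the 53 s allowed. The hand was clear of everything and the wheel was resting in the fourth stop.

**Last checks**
- **Wheel:** the four studs show a mean turn of about 72°; four clicks is 72°.
- **Bowl:** it stands about 1 mm from the wheel's axis.
- **Other things:** all the loose things sit at the same pixels as at the start. I compared these by eye in the top view, not by measurement.
- **Contact:** the force fell from 3 N to about zero at the fourth click, before I backed the finger off.

**What disagreed:** the fingertips end about 31 mm above the reported TCP, so my first push passed over the stud without touching it. I confirmed the offset in the wrist and scene views, turned the hand so its body stayed clear of the bowl, and lowered it further. The single-stud angles in the last picture scatter by about ±2° around the mean.

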